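Snap the vial case shut and hold it in the corner of the code reader

ROBOT

A 6-joint arm with a two-finger parallel gripper is mounted at the origin on the work surface. World frame = base frame: x ahead of the robot, y to its left, z up, the work surface at z = 0. Lengths are in m, angles in degrees, forces in N, time in s.
With the tool pointing down it reaches from about 0.4 to 0.825 m from the base axis. Payload 7 kg.
Tool frame: the origin (TCP) lies between the finger pads; the fingertips stand r.nose_length ahead of it and the grasp point (between the pads) lies 2 mm behind it (r.nose_length is the distance from the TCP to the fingertips, in m); y points along the fingers, x is the direction in which the jaws open and shut, and the axes are right-handed (so a half turn about y gives the same grasp; the last joint's range is limited). The gripper opens to 88 mm and grips with 3 to 60 N. Pads are 19 mm wide; open, the fingers measure 130 mm over their backs; the gripper's body (78 mm by 193 mm) begins 47 mm behind the grasp point.
Start: joints at [80.048, 20.546, 0.682, 0, -70.136, -16.507], TCP at [0.301, 0.604, 0.244] pointing down, gripper open.
Joint ranges: [-176.03, 176.03], [-82.01, 121.73], [-58.28, 71.71], [-173.87, 95.51], [-174.79, -0.11], [-173.66, 173.66]. Speed limits (degrees/s): [136.94, 136.94, 172.46, 180, 180, 180].

INTERFACE

Orientations are given as [roll, pitch, yaw] about the fixed x, y, z axes, in that order (R = Rz(yaw) Ry(pitch) Rx(roll)).
In Python, from plant import readout, vision, r, spotter gives the robot as it stands.
- The arm moves only by the tool servo_tool, never from a script. Its argument "steps" is a list that holds one entry, the list of rows, each a list of 6 numbers: the shift along the tool's x, y, z in m, then the turn, a rotation vector about the tool's x, y, z in rad. A call has 1 to 20 rows; each row shifts and turns the commanded pose from where the row before left it, along the tool's axes as they then stand; what a row does not reach is not made up. A row lasts 1/10 s, in which the tool goes at most 50 mm and 8.59 degrees, less where a joint would pass 70% of its speed; a pose out of reach is approached as far as the arm can. A call with a gripper value outside its range is refused whole. "jaw" is the closure in counts, from 0 (fully open) to 255 (shut), set as the call begins (left out, the last holds). The fingers move at their own pace and stop on an object; "grip_force" is the grip in N (left out, the last holds). Time passes only in rows, so rows that do not move let the fingers close. It gives the time, the measured TCP pose, the force and the opening at its end, in the units of the state.
- readout.get_state(): the state, without advancing time (a new reading comes with each control period).
- vision.capture(name): name is "scene" or "top"; returns a dict with "img" (480x640x3 uint8, red, green, blue), "fx", "fy", "cx", "cy" (pixels), "rvec" (rotation vector, rad) and "tvec" (3), from world to camera coordinates, as OpenCV has them. Camera axes: x right, y down, z forward; pixel columns grow to the right and rows downward; lengths in m; the calibration is good to about 2 mm. A picture is of the moment at which its call begins. There is no depth.
- r.close_job(): hands the job in, once; it reports no verdict.
Trained networks look in the newest picture that a camera, given by its name, has taken for a name from the list of things; names that differ only in an ending like _2 or _b are one class to them, and where a whole thing is asked for, a point or a joint stands for the part that bears it (a point fixed in the world has none). Each returns a list of dicts, best first, with "conf" (0 to 1); they miss things now and then, are a little off and sometimes report something else, mostly with a low value. They report only what shows in the picture. A call takes as long as a camera call.
- spotter.search_frame(camera, thing): "uv" ([column, row] in pixels, amid what is visible of it).
- spotter.silhouettes(camera, thing): "region" (480x640 bool, what is visible of it) and "uv" ([column, row] in pixels, amid what is visible of it).
The state is a dict: "time_s": time; "joints": joint angles; "qd": joint speeds; "joint_torque": joint torques, N m; "tcp_pos": TCP position; "eef_rot": TCP orientation; "contact_force": force on the tool from outside, world axes, zero at the start; "moment": the same for the moment, N m; "gripper_width": finger opening in m.
Only numpy, scipy, OpenCV 4.12 (cv2) and the standard library are available. Lean on these libraries where they do the work, as an engineer would, in place of code of your own. Each camera call takes 0.05 s, during which the arm holds its last target.

TASK

First press the hinged lid of the grey vial case down until its catch snaps and it is fully shut. Then bring the case, standing flat on the reader's aluminium plate with its hinge end leading, into the corner against both steel stops, flush with each of them, and finish while holding it there: keep pressing it firmly against both stops at once and do not let go. Leave the other things on the bench where they are.

Things in the scene. Friction and masses are not known exactly. Their poses are not given: they have to be found in the camera images.
- station: Fixed code-reader station: aluminium base plate 300 x 220 x 8 mm lying on the bench (x -130..+170, y -110..+110 of its frame, top at z 8), with two steel stops and, behind the far stop, a white reader head 45 x 100 mm reaching 55 mm above the bench (x 120..166, y -30..+70). Origin on the bench under the plate; +x runs towards the reader head, away from the robot, +y to the left seen from the robot. It stands at varying places and yaws.
- corner (a point): Point on the plate's top where the planes of the two stops' faces meet, at (95, 75, 8) mm in the station's frame. The seated case's far left bottom corner comes here: the case's origin is then at (45, 45, 8) in the station's frame and its axes are parallel to the station's. The case rubs on the plate (friction coefficient 0.5 to 0.7) and slides easily along the stops (about 0.12).
- stop_far: Fixed polished steel stop across the far side of the plate, 15 (x) x 110 (y) x 20 mm high; origin at the centre of its underside on the plate's top, axes as the station's; its -x face, at x 95 in the station's frame, is the contact face.
- stop_left: Fixed polished steel stop along the left side of the plate, 150 (x) x 15 (y) x 20 mm high; origin at the centre of its underside on the plate's top, axes as the station's; its -y face, at y 75 in the station's frame, is the contact face.
- case: Loose grey plastic vial case, 100 (x) x 60 (y) x 52 mm without its lid, 58 mm with the lid shut, 3 mm walls, 0.34 to 0.55 kg. Origin at the centre of its underside, z up. The lid's hinge is at its +x end, the catch at its -x end, which faces the robot. It stands on the plate, up to about 0.35 rad askew, short of both stops. It can be gripped across y by its walls above the 20 mm stops.
- lid (a joint): Angle (rad) of the case's white lid, 100 x 60 x 6 mm: 0 is fully shut, growing as it opens; it starts 0.35 to 0.75 open. The hinge is stiff enough for the lid to stay where it is left. At about 0.1 the lid's tongue meets a spring catch, which takes about 5 to 8 N at the lid's front edge (more, nearer the hinge) to snap past; the catch then holds the lid at 0.
- lid_front (a point): Middle of the lid's free front edge, on its top face; with the lid shut it is at (-50, 0, 58) mm in the case's frame, with the lid open higher and farther towards +x (at 0.75 rad x is about -28), so a straight push down at the shut edge would miss the open lid.
- lid_hinge (a point): Middle of the lid's hinge axis, at (47, 0, 52) mm in the case's frame; the axis lies along the case's y.
- septa_tin: Bystander, to be left alone: round aluminium tin, 55 dia x 28 high mm; loose; origin at the centre of its underside
- solvent_jar: Bystander, to be left alone: amber jar, 64 dia x 100 high mm; loose; origin at the centre of its underside
- beaker: Bystander, to be left alone: glass beaker, 68 dia x 85 high mm; loose; origin at the centre of its underside
- wrench: Bystander, to be left alone: steel wrench lying flat, 150 long mm; loose; origin at the centre of its underside
- wash_bottle: Bystander, to be left alone: white bottle, 68 dia x 180 high mm; loose; origin at the centre of its underside
- vial_tray: Bystander, to be left alone: open white divided tray, 130 x 90 x 35 mm; loose; origin at the centre of its underside
- screwdriver: Bystander, to be left alone: screwdriver lying flat, 180 long mm; loose; origin at the centre of its underside

How it is judged (in metres and radians):
On the way:
1. the case's lid is snapped fully shut (value of joint lid below 0.03 rad), for 0.2 s.
At the end, for the whole second after the job is handed in: Through the last second the robot presses the case against both stops with over 1.5 N on each; lid shut (under 0.03 rad), hinge end at the far stop, case parallel to the stops within 2 degrees, within 3 mm of its seated place and of the plate, upright within 0.04 rad, still (contact force between case and stop_far above 1.5 N and contact force between case and stop_left above 1.5 N and value of joint lid below 0.03 rad and contact force between any of the fingers, the arm and case above 1 N and x of lid_hinge in the frame of station above 0.085 m and angle between the x axis of case and the x axis of station, either way round below 0.035 rad and x of case in the frame of station between 0.042 and 0.048 m and y of case in the frame of station between 0.042 and 0.048 m and z of case in the frame of station below 0.011 m and angle between case's own z axis and vertical below 0.04 rad and linear speed of case below 0.01 m/s); the arm keeps its last pose, push and grip.
It fails at once if the case is pressed against both stops before its lid is shut (contact force between case and stop_far above 1.5 N and contact force between case and stop_left above 1.5 N and value of joint lid above 0.06 rad).
It fails at once if a bystander is moved by more than 30 mm (distance of any of septa_tin, solvent_jar, beaker, wrench, wash_bottle, vial_tray, screwdriver from where it was at the start of the episode above 0.03 m).
It also fails if it takes over 64 s, if anything falls off the work surface, if the arm or the gripper's body presses on something with over 40 N, if the wrist force passes 120 N, or if a joint passes its speed limit or range.

## Working session

There is one attempt and no reset: what is moved stays moved. The work goes in short steps, Python scripts to look and compute and a tool call to move; the robot and the scene stay as the last step left them, time stands still between calls to the robot, and variables do not carry over. Pictures are saved under pics/ and viewed, and the job is handed in when it is done.

Besides the shell and the picture viewer there is one more tool, called after "Call:" in YAML: its name, and indented under it one key for each argument. servo_tool: Moves the arm, as the interface text tells. Its arguments: {"type":"object","properties":{"steps":{"type":"array","items":{"type":"array","items":{"type":"array","items":{"type":"number"}}}},"jaw":{"type":"number"},"grip_force":{"type":"number"}},"required":["steps"]}

```bash
ls; mkdir -p pics; python3 - <<'E'
from plant import readout, vision, r, spotter
import cv2
print(readout.get_state(), r.nose_length)
for n in("scene","top"):
    c=vision.capture(n); cv2.imwrite(f"pics/{n}0.png",c["img"][:,:,::-1])
    print(n,{k:v for k,v in c.items() if k!="img"})
E
```

```text
pics
{'time_s': 0.0, 'joints': array([ 8.00474386e+01,  2.05905607e+01,  6.32985813e-01, -2.11894456e-02,
       -7.01371832e+01, -1.65070177e+01]), 'qd': array([-0.0020482 , -0.02970078,  0.04839752,  0.10987036, -0.0985736 ,
        0.00360523]), 'joint_torque': array([ 4.02722644e-04, -5.82715666e+01,  2.93050128e+01,  6.99698657e+00,
        6.86248895e-03, -1.65653405e-04]), 'tcp_pos': array([0.30056305, 0.60385277, 0.2426232 ]), 'eef_rot': array([-8.99921718e+01, -9.65129632e-02, -1.16466802e+02]), 'contact_force': array([-1.02597006, -0.12093527, -0.12803193]), 'moment': array([-0.01545685, -0.03756652, -0.01011369]), 'gripper_width': 0.08752038260538421} 0.017
scene {'fx': 584.6209826066236, 'fy': 584.6209826066236, 'cx': 318.38769770508077, 'cy': 230.3917714869419, 'rvec': array([ 0.61803407,  2.65815088, -1.11876436]), 'tvec': array([ 0.51032723, -0.12809039,  1.7530106 ])}
top {'fx': 595.49881996811, 'fy': 595.49881996811, 'cx': 320.0151137353633, 'cy': 245.83786484916465, 'rvec': array([ 2.0970796 , -2.12650603,  0.23139188]), 'tvec': array([-4.84230753e-04,  5.70804559e-01,  1.28112980e+00])}
```

View pics/scene0.png

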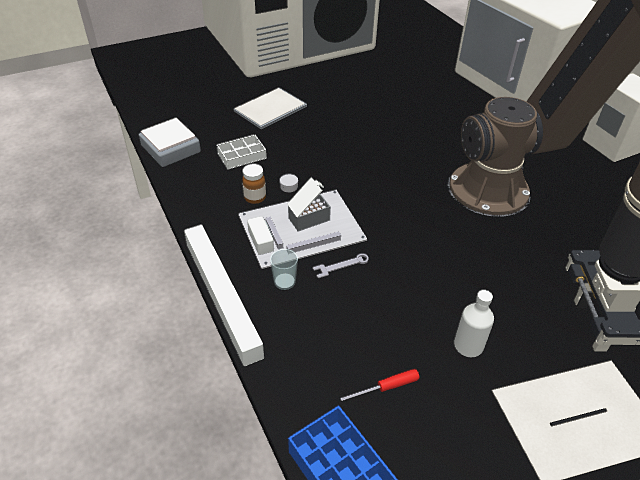

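View pics/top0.png

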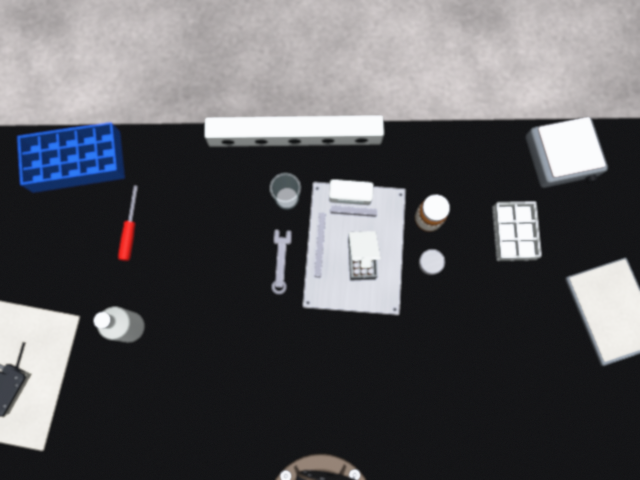

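The scene view shows the plate around (300,228), with the case and its raised lid at (310,208). In the top view the plate spans (303..405, 182..314), the far stop is at (355,211), the left stop at (320,245), and the case is around (363,255). I'll zoom in on both.

```bash
python3 - <<'E'
import cv2
a=cv2.imread("pics/top0.png")[170:325,290:420]; cv2.imwrite("pics/top0z.png",cv2.resize(a,None,fx=3.8,fy=3.8,interpolation=cv2.INTER_CUBIC))
a=cv2.imread("pics/scene0.png")[160:280,230:380]; cv2.imwrite("pics/scene0z.png",cv2.resize(a,None,fx=5,fy=5,interpolation=cv2.INTER_CUBIC))
E
```

```text
(no output)
```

View pics/top0z.png

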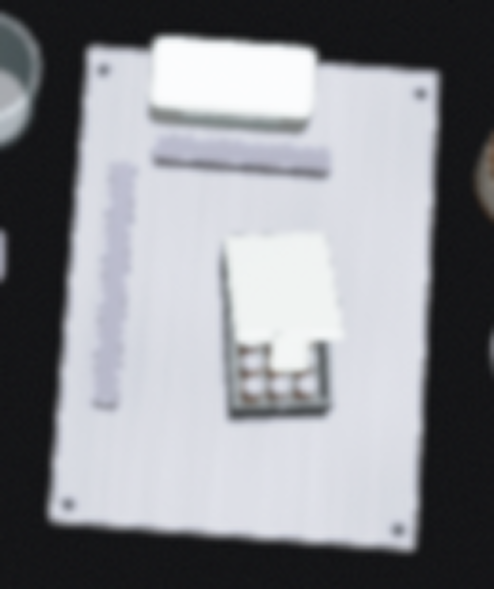

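View pics/scene0z.png

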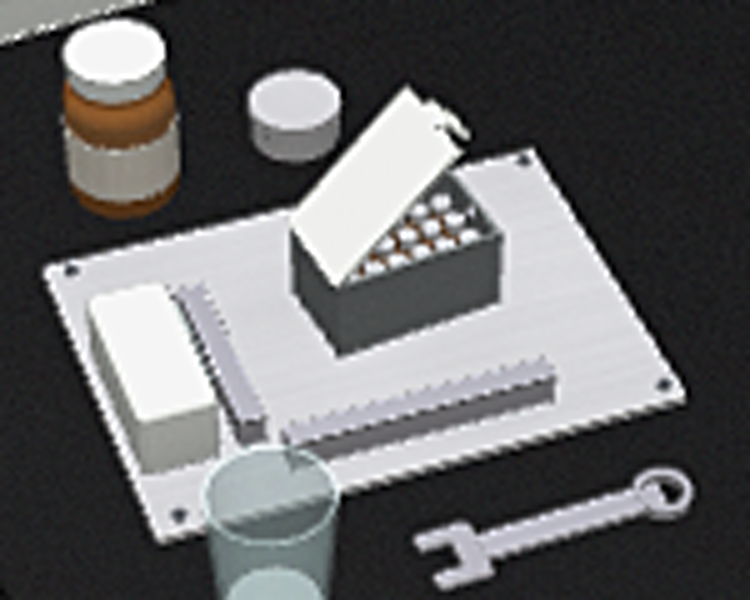

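```bash
cat > h.py <<'E'
import numpy as np, cv2
from scipy.optimize import least_squares
def rz(a): c,s=np.cos(a),np.sin(a); return np.array([[c,-s,0],[s,c,0],[0,0,1]])
def proj(c,P): return cv2.projectPoints(np.asarray(P,float).reshape(-1,3),c["rvec"],c["tvec"],np.array([[c["fx"],0,c["cx"]],[0,c["fy"],c["cy"]],[0,0,1]]),None)[0].reshape(-1,2)
T=lambda u,v:(290+u/3.8,170+v/3.8)
S=lambda u,v:(230+u/5,160+v/5)
def st(p,q): return rz(q[2])@(np.array(p)/1000)+[q[0],q[1],0]
def lidpt(p,th): # p relative to hinge mm
    c,s=np.cos(th),np.sin(th); x,y,z=p
    return (47+x*c+z*s, y, 52-x*s+z*c)
E
cat > fit.py <<'E'
from h import *
from plant import vision
t=vision.capture("top"); s=vision.capture("scene")
pl=[("t",(170,110,8),T(88,45)),("t",(170,-110,8),T(438,71)),("t",(-130,-110,8),T(415,550)),("t",(-130,110,8),T(50,522)),
("s",(170,110,8),S(160,540)),("s",(170,-110,8),S(45,268)),("s",(-130,-110,8),S(535,148)),("s",(-130,110,8),S(687,395)),
("s",(95,75,8),S(290,445))][:8]
cs=[("s",(50,30,0),S(340,355)),("s",(-50,30,0),S(500,302)),("s",(-50,30,52),S(502,238)),("s",(50,-30,0),S(293,285)),
("t",(-50,30,52),T(231,408)),("t",(-50,-30,52),T(328,405))]
ld=[("t",(-97,30,6),T(236,338)),("t",(-97,-30,6),T(343,340)),("t",(3,30,6),T(225,238)),("t",(3,-30,6),T(328,232)),
("s",(-97,-30,6),S(407,88)),("s",(-97,30,6),S(463,150)),("s",(3,30,6),S(340,283)),("s",(3,-30,6),S(290,225))]
C={"t":t,"s":s}
def res(q):
    o=[]
    for c,p,u in pl:o.append(proj(C[c],st(p,q[:3]))[0]-u)
    for c,p,u in cs:o.append(proj(C[c],st(p,q[3:6])+[0,0,.008])[0]-u)
    for c,p,u in ld:o.append(proj(C[c],st(lidpt(p,q[6]),q[3:6])+[0,0,.008])[0]-u)
    return np.array(o)
f=least_squares(lambda q:res(q).ravel(),[.6,0,0,.6,0,0,.5],loss="soft_l1")
q=f.x;print(q.round(4),np.degrees(q[[2,5,6]]).round(2));print(res(q).round(1).tolist())
R=rz(q[2]).T;print("case in station mm",(R@(np.r_[q[3:5]-q[:2],0])*1000).round(1),q[5]-q[2])
print("lid front world",st(lidpt((-97,0,6),q[6]),q[3:6])+[0,0,.008], "target", st((45,45,8),q[:3]))
E
python3 fit.py
```

```text
[ 0.5584 -0.0879 -0.0901  0.548  -0.1037  0.0118  0.7071] [-5.16  0.68 40.51]
[[-0.4, 0.8], [-0.9, 0.7], [-0.9, -0.2], [-0.7, -0.2], [-0.7, -1.5], [-1.1, -1.2], [-0.8, -1.2], [0.1, -1.4], [-0.4, -0.4], [-0.1, -0.9], [0.0, -2.0], [-0.4, 0.2], [-0.8, 0.2], [0.6, 0.3], [-0.9, 1.0], [-0.9, -0.3], [-0.8, -0.3], [-1.4, 0.6], [0.4, -1.0], [-0.6, -0.5], [-1.7, -0.3], [-1.2, -2.1]]
case in station mm [ -8.9 -16.7   0. ] 0.10191728734528492
lid front world [ 0.52518453 -0.10398578  0.12757344] target [ 0.60721971 -0.04708475  0.008     ]
```

Call:
servo_tool:
  steps:
    - [[0, 0, 0, 0, -0.1187, 0], [0, 0, 0, 0, -0.1187, 0], [0, 0, 0, 0, -0.1187, 0], [0, 0, 0, 0, -0.1187, 0], [0.044, 0.001, 0.0144, 0, 0, 0], [0.044, 0.001, 0.0144, 0, 0, 0], [0.044, 0.001, 0.0144, 0, 0, 0], [0.044, 0.001, 0.0144, 0, 0, 0], [0.044, 0.001, 0.0144, 0, 0, 0], [0.044, 0.001, 0.0144, 0, 0, 0], [0.044, 0.002, 0.0144, 0, 0, 0], [0.044, 0.003, 0.0144, 0, 0, 0], [0.044, 0.003, 0.0144, 0, 0, 0], [0.044, 0.004, 0.0144, 0, 0, 0], [0.044, 0.004, 0.0144, 0, 0, 0], [0.044, 0.004, 0.0144, 0, 0, 0], [0.044, 0.004, 0.0144, 0, 0, 0], [0.044, 0.004, 0.0144, 0, 0, 0], [0.044, 0.004, 0.0144, 0, 0, 0], [0.044, 0.003, 0.0144, 0, 0, 0]]
  jaw: 255
  grip_force: 20

```text
time_s: 2.2
tcp_pos: [0.5405, -0.0986, 0.2024]
eef_rot: [-90.0, 0.0, -89.3]
contact_force: [1.1, -0.1, 0.2]
gripper_width: 0.0005
```

Call:
servo_tool:
  steps:
    - [[0.003, 0.015, 0, 0, 0, 0], [0.002, 0.015, 0, 0, 0, 0], [0, 0.012, 0, 0, 0, 0], [0, 0.008, 0, 0, 0, 0], [0, 0, 0, 0, 0, 0]]

```text
time_s: 2.7
tcp_pos: [0.5397, -0.1013, 0.1515]
eef_rot: [-90.1, -0.0, -89.2]
contact_force: [-0.0, 0.3, 0.1]
gripper_width: 0.0002
```

```bash
cat > look.py <<'E'
import sys,cv2
from plant import vision,readout
n=sys.argv[1]
a=vision.capture("scene")["img"][:,:,::-1][120:280,220:390]; 
b=vision.capture("top")["img"][:,:,::-1][170:325,290:420]
cv2.imwrite(f"pics/s{n}.png",cv2.resize(a,None,fx=3.7,fy=3.7,interpolation=cv2.INTER_CUBIC))
cv2.imwrite(f"pics/t{n}.png",cv2.resize(b,None,fx=3.8,fy=3.8,interpolation=cv2.INTER_CUBIC))
s=readout.get_state();print(s["time_s"],s["tcp_pos"],s["contact_force"])
E
python3 look.py 1
```

```text
2.8 [ 0.54065743 -0.10125575  0.15296812] [-0.30678493 -0.21647442 -0.32093123]
```

View pics/s1.png

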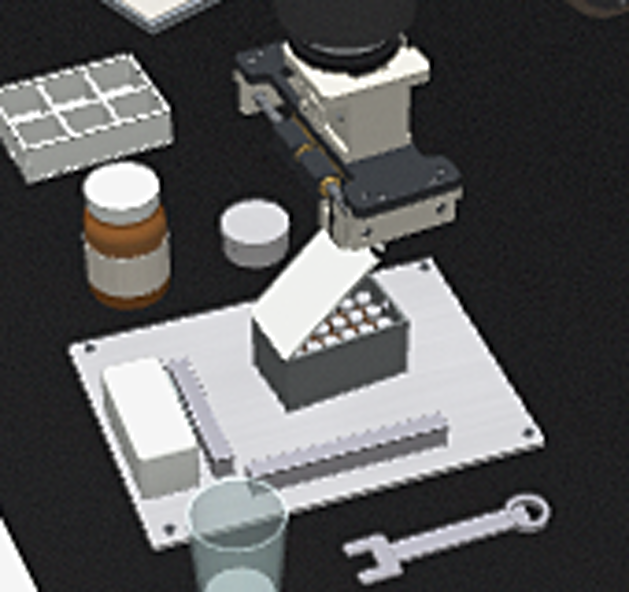

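```bash
python3 - <<'E'
from h import *
from plant import vision
s=vision.capture("scene")
for p in [(.54,-.101,.153),(.54,-.101,.136),(.54,-.101,.202),(.54,-.005,.202),(.54,-.197,.202),(.525,-.104,.1276)]:
    u=proj(s,p)[0];print(p,(u-[220,120])*3.7)
t=vision.capture("top")
for p in [(.54,-.101,.136),(.525,-.104,.1276)]:print((proj(t,p)[0]-[290,170])*3.8)
E
```

```text
(0.54, -0.101, 0.153) [341.9739781  213.27723534]
(0.54, -0.101, 0.136) [341.79586846 231.85192944]
(0.54, -0.101, 0.202) [342.50309917 158.09626985]
(0.54, -0.005, 0.202) [406.10589939 238.14082116]
(0.54, -0.197, 0.202) [283.89011729  84.33143844]
(0.525, -0.104, 0.1276) [358.58389875 232.75912997]
[281.27532249 311.4526867 ]
[286.28175178 340.61918468]
```

View pics/t1.png

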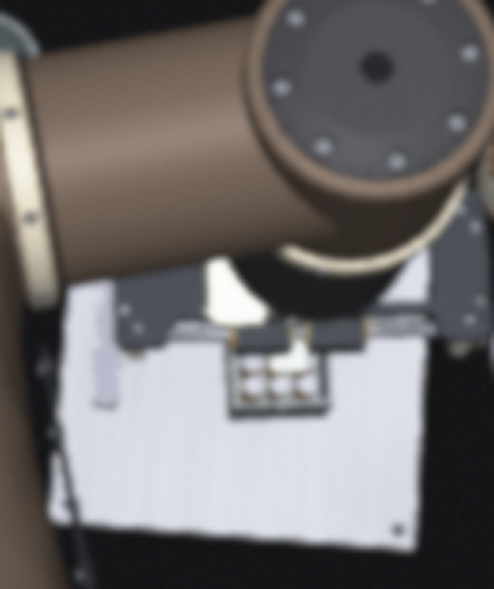

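Call:
servo_tool:
  steps:
    - [[0.003, 0.007, 0, 0, 0, 0], [0, 0.007, -0.001, 0, 0, 0], [0, 0.0045, -0.003, 0, 0, 0], [0, 0.0045, -0.0035, 0, 0, 0], [0, 0.0045, -0.0035, 0, 0, 0], [0, 0.004, -0.002, 0, 0, 0], [0, 0.004, -0.002, 0, 0, 0], [0, 0.004, -0.002, 0, 0, 0], [0, 0.004, -0.001, 0, 0, 0]]

```text
time_s: 3.8
tcp_pos: [0.5222, -0.1049, 0.1088]
eef_rot: [-90.0, 0.0, -89.3]
contact_force: [0.1, 0.1, 0.0]
gripper_width: 0.0003
```

```bash
python3 look.py 2
```

```text
3.9 [ 0.52198564 -0.10492683  0.10848324] [-0.11033174 -0.28125532  0.28977301]
```

View pics/s2.png

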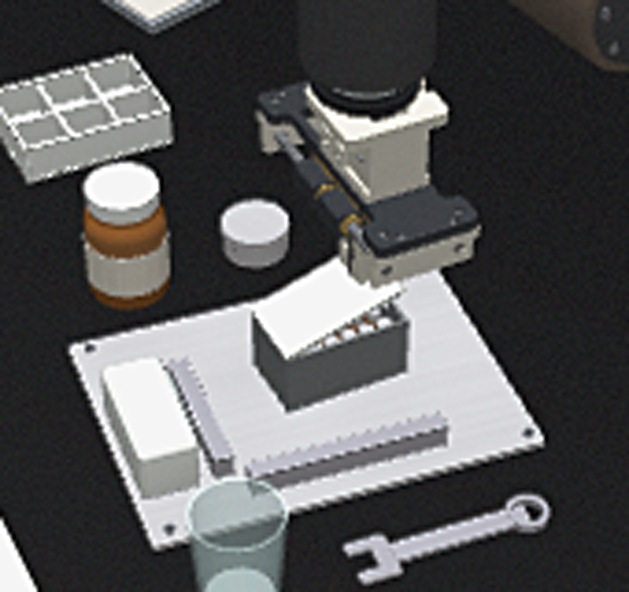

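The lid is now about 0.3–0.35 rad open, with the fingertips on its front part near (355,265). I'll keep pressing.

Call:
servo_tool:
  steps:
    - [[0, 0.005, -0.002, 0, 0, 0], [0, 0.005, -0.001, 0, 0, 0], [0, 0.005, -0.001, 0, 0, 0], [0, 0.004, -0.0005, 0, 0, 0], [0, 0.003, 0, 0, 0, 0], [0, 0, 0, 0, 0, 0]]

```text
time_s: 4.5
tcp_pos: [0.5174, -0.105, 0.0865]
eef_rot: [-90.1, -0.0, -89.3]
contact_force: [-0.2, -0.4, 0.0]
gripper_width: 0.0005
```

Call:
servo_tool:
  steps:
    - [[0, 0.002, 0, 0, 0, 0], [0, 0.002, 0, 0, 0, 0], [0, 0, 0, 0, 0, 0]]

```text
time_s: 4.8
tcp_pos: [0.518, -0.105, 0.0831]
eef_rot: [-90.0, -0.0, -89.2]
contact_force: [0.1, 0.4, 2.0]
gripper_width: 0.0004
```

Call:
servo_tool:
  steps:
    - [[0, 0.002, 0, 0, 0, 0], [0, 0.002, 0, 0, 0, 0], [0, 0, 0, 0, 0, 0]]

```text
time_s: 5.1
tcp_pos: [0.5181, -0.1051, 0.0815]
eef_rot: [-90.0, -0.0, -89.2]
contact_force: [-10.2, 4.2, 28.6]
gripper_width: 0.0005
```

Call:
servo_tool:
  steps:
    - [[0, -0.02, 0, 0, 0, 0], [0, -0.045, 0, 0, 0, 0], [0, -0.045, 0, 0, 0, 0], [-0.04, -0.02, -0.03, 0, 0, 0], [-0.04, 0, -0.03, 0, 0, 0], [-0.04, 0, -0.03, 0, 0, 0], [-0.04, 0, -0.03, 0, 0, 0]]
  jaw: 0

```text
time_s: 5.8
tcp_pos: [0.3968, 0.0515, 0.2077]
eef_rot: [-90.0, 0.0, -89.3]
contact_force: [2.2, 2.2, 1.1]
gripper_width: 0.0509
```

```bash
python3 look.py 3
```

```text
5.9 [0.39541354 0.05442516 0.20804463] [1.20136287 0.10626911 0.82505861]
```

View pics/s3.png

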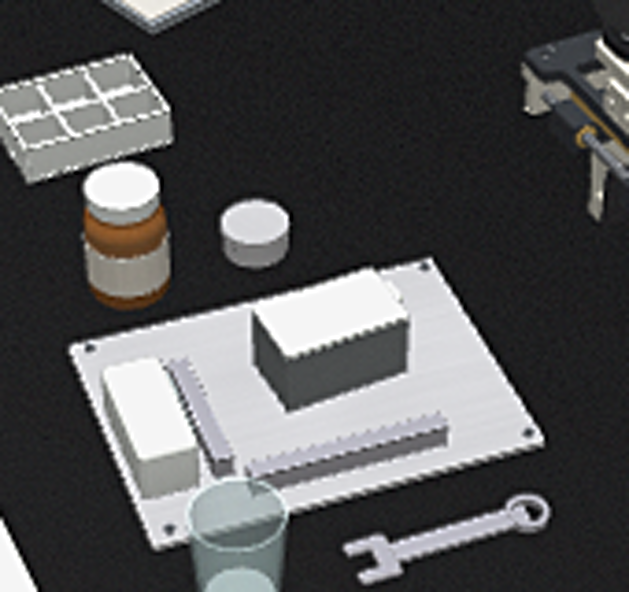

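View pics/t3.png

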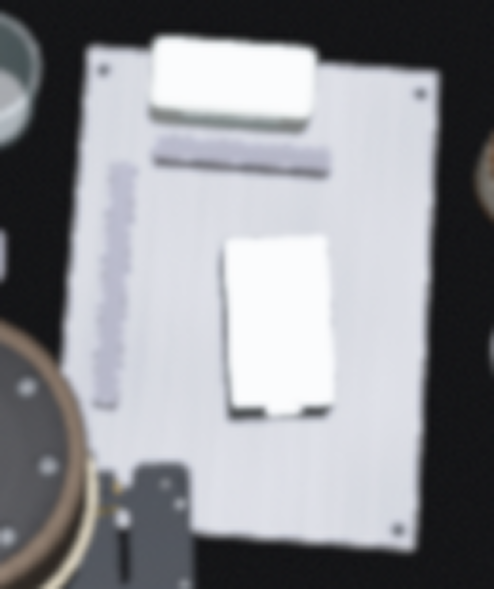

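```bash
cat > fit2.py <<'E'
from h import *
from plant import vision
t=vision.capture("top"); s=vision.capture("scene"); C={"t":t,"s":s}
S=lambda u,v:(220+u/3.7,120+v/3.7)
q0=[.5584,-.0879,-.0901]
cs=[("t",(50,30,58),T(224,240)),("t",(50,-30,58),T(327,235)),("t",(-50,-30,58),T(333,405)),("t",(-50,30,58),T(230,411)),
("s",(50,30,0),S(291,410)),("s",(-50,30,0),S(406,370)),("s",(-50,30,58),S(408,318)),("s",(50,30,58),S(290,357)),("s",(50,-30,58),S(252,310))]
res=lambda q:np.array([proj(C[c],st(p,q)+[0,0,.008])[0]-u for c,p,u in cs])
q=least_squares(lambda q:res(q).ravel(),[.55,-.1,0],loss="soft_l1").x
print(q,res(q).round(1).tolist())
print(rz(q0[2]).T@np.r_[q[:2]-q0[:2],0],q[2]-q0[2])
E
python3 fit2.py
```

```text
[ 0.54792673 -0.10343315  0.02688658] [[-0.9, 0.4], [-1.4, 0.7], [-0.3, -0.3], [-0.1, -0.8], [-0.7, -0.0], [0.2, -0.6], [0.3, -2.1], [-0.7, -1.3], [-0.3, -1.9]]
[-0.00903315 -0.01641251  0.        ] 0.11698657657216843
```

Call:
servo_tool:
  steps:
    - [[0.0266, 0, 0.0251, 0, 0, 0], [0.0266, 0, 0.0251, 0, 0, 0], [0.0266, 0.01, 0.0251, 0, 0, 0], [0.0266, 0.02, 0.0251, 0, 0, 0], [0.0266, 0.02, 0.0251, 0, 0, 0], [0.0266, 0.02, 0.0251, 0, 0, 0], [0, 0.018, 0, 0, -0.01, 0], [0, 0, 0, 0, 0, 0], [0, 0, 0, 0, 0, 0]]
  jaw: 0

```text
time_s: 6.9
tcp_pos: [0.5503, -0.1085, 0.1191]
eef_rot: [-90.1, -0.0, -88.8]
contact_force: [0.2, -1.1, 0.8]
gripper_width: 0.0874
```

```bash
python3 look.py 4
```

```text
7.0 [ 0.55104073 -0.10738429  0.12062793] [0.89711103 0.97890717 0.75377961]
```

View pics/s4.png

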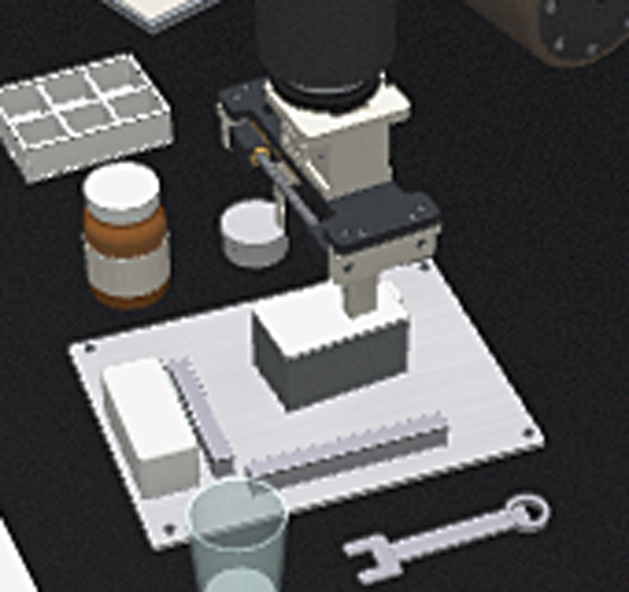

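The fingers straddle the case; the near finger is at (360,290) in this crop. Next I'll descend and grip.

Call:
servo_tool:
  steps:
    - [[-0.002, 0.012, -0.002, 0, 0, 0], [-0.002, 0.012, -0.001, 0, 0, 0], [0, 0.012, 0, 0, 0, 0], [0, 0.012, 0, 0, 0, 0], [0, 0.011, 0, 0, 0, 0], [0, 0.009, 0, 0, 0, 0], [0, 0, 0, 0, 0, 0]]
  jaw: 0

```text
time_s: 7.7
tcp_pos: [0.5467, -0.1032, 0.0499]
eef_rot: [-90.2, -0.0, -88.7]
contact_force: [-0.0, -0.3, 0.3]
gripper_width: 0.0877
```

Call:
servo_tool:
  steps:
    - [[0, 0, 0, 0, 0, 0], [0, 0, 0, 0, 0, 0], [0, 0, 0, 0, 0, 0], [0, 0, 0, 0, 0, 0], [0, 0, 0, 0, 0, 0], [0, 0, 0, 0, 0, 0]]
  jaw: 255
  grip_force: 30

```text
time_s: 8.3
tcp_pos: [0.5478, -0.1031, 0.0521]
eef_rot: [-90.0, -0.0, -88.7]
contact_force: [0.8, -0.8, 2.8]
gripper_width: 0.0594
```

Call:
servo_tool:
  steps:
    - [[0, 0, 0, 0, 0.0376, 0], [0, 0, 0, 0, 0.0376, 0], [0, 0, 0, 0, 0.0376, 0], [-0.007, 0, 0.006, 0, 0, 0], [-0.007, 0, 0.006, 0, 0, 0], [-0.007, 0, 0.006, 0, 0, 0], [-0.007, 0, 0.006, 0, 0, 0], [-0.007, 0, 0.006, 0, 0, 0], [-0.007, 0, 0.006, 0, 0, 0], [-0.007, 0, 0.006, 0, 0, 0], [-0.005, 0, 0.004, 0, 0, 0], [0, 0, 0, 0, 0, 0], [0, 0, 0, 0, 0, 0]]

```text
time_s: 9.6
tcp_pos: [0.5985, -0.0533, 0.0521]
eef_rot: [-90.0, -0.0, -95.1]
contact_force: [-1.0, -0.0, 4.4]
gripper_width: 0.0598
```

```bash
python3 look.py 5
```

```text
9.7 [ 0.59850412 -0.05330961  0.05210401] [-1.16869106 -0.55448802  4.75605245]
```

View pics/s5.png

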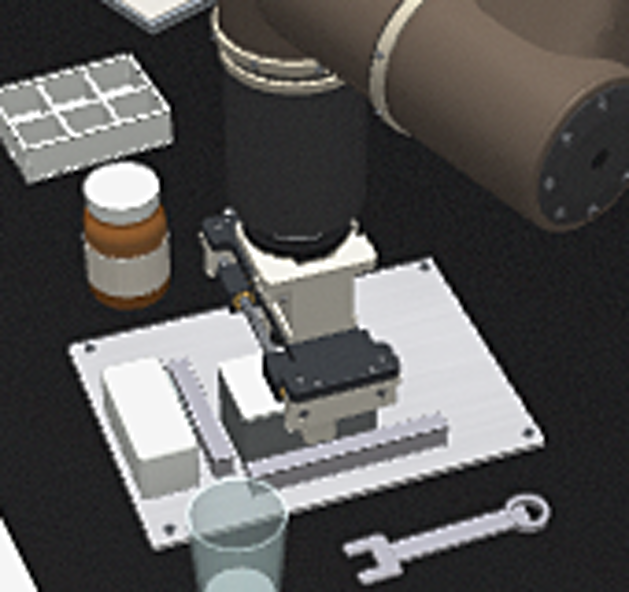

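View pics/t5.png

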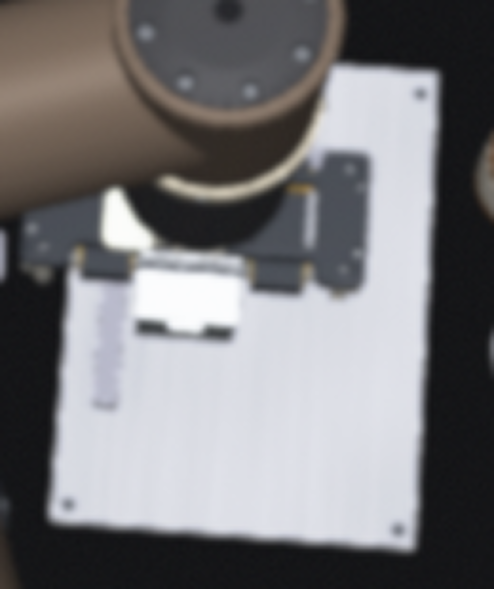

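The case is parallel and a few mm short of both stops. I'll push to the far stop first.

Call:
servo_tool:
  steps:
    - [[0, 0, 0.0025, 0, 0, 0], [0, 0, 0.0025, 0, 0, 0], [0, 0, 0.001, 0, 0, 0], [0, 0, 0.001, 0, 0, 0], [0, 0, 0, 0, 0, 0]]

```text
time_s: 10.2
tcp_pos: [0.6039, -0.0542, 0.0521]
eef_rot: [-90.1, -0.0, -95.1]
contact_force: [-7.5, 0.5, 10.5]
gripper_width: 0.0597
```

Call:
servo_tool:
  steps:
    - [[-0.0025, 0, 0, 0, 0, 0], [-0.002, 0, 0, 0, 0, 0], [-0.001, 0, 0, 0, 0, 0], [0, 0, 0, 0, 0, 0]]

```text
time_s: 10.6
tcp_pos: [0.6057, -0.0491, 0.0521]
eef_rot: [-90.0, -0.0, -95.1]
contact_force: [-1.8, -3.2, 5.6]
gripper_width: 0.0598
```

Call:
servo_tool:
  steps:
    - [[0, 0, 0.001, 0, 0, 0], [0, 0, 0.001, 0, 0, 0], [0, 0, 0, 0, 0, 0], [0, 0, 0, 0, 0, 0]]

```text
time_s: 11.0
tcp_pos: [0.6062, -0.0492, 0.0521]
eef_rot: [-90.1, -0.0, -95.1]
contact_force: [-7.4, -1.2, 10.0]
gripper_width: 0.0599
```

Call:
servo_tool:
  steps:
    - [[-0.0015, 0, 0, 0, 0, 0], [-0.0015, 0, 0, 0, 0, 0], [0, 0, 0, 0, 0, 0], [0, 0, 0, 0, 0, 0]]

```text
time_s: 11.4
tcp_pos: [0.6071, -0.0471, 0.0521]
eef_rot: [-90.1, -0.1, -95.1]
contact_force: [-3.8, -7.1, 7.8]
gripper_width: 0.0599
```

Call:
servo_tool:
  steps:
    - [[0, 0, 0.0015, 0, 0, 0], [0, 0, 0.0015, 0, 0, 0], [0, 0, 0, 0, 0, 0], [0, 0, 0, 0, 0, 0]]

```text
time_s: 11.8
tcp_pos: [0.6072, -0.0472, 0.0521]
eef_rot: [-90.4, -0.1, -95.2]
contact_force: [-13.9, -2.2, 17.3]
gripper_width: 0.0598
```

```bash
python3 look.py 6
```

```text
11.9 [ 0.60721851 -0.04717074  0.05205769] [-14.437524    -1.80257586  16.92041574]
```

View pics/s6.png

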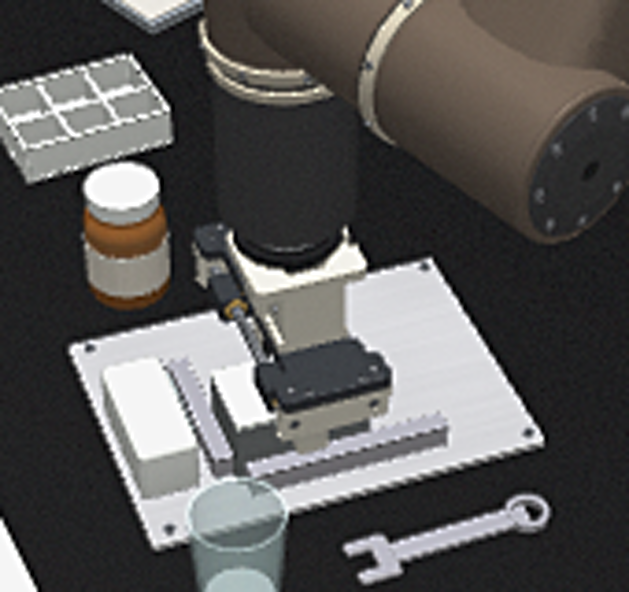

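Call:
servo_tool:
  steps:
    - [[0, -0.001, 0, 0, 0, 0], [0, -0.001, 0, 0, 0, 0], [-0.001, 0, 0, 0, 0, 0], [-0.001, 0, 0, 0, 0, 0], [0, 0, 0, 0, 0, 0], [0, 0, 0, 0, 0, 0]]

```text
time_s: 12.5
tcp_pos: [0.6073, -0.047, 0.0523]
eef_rot: [-90.4, -0.2, -95.2]
contact_force: [-5.5, -12.8, 1.3]
gripper_width: 0.0596
```

Call:
servo_tool:
  steps:
    - [[0, -0.0005, 0.001, 0, 0, 0], [0, -0.0005, 0.001, 0, 0, 0], [0, 0, 0.001, 0, 0, 0], [0, 0, 0, 0, 0, 0], [0, 0, 0, 0, 0, 0]]

```text
time_s: 13.0
tcp_pos: [0.6074, -0.047, 0.0523]
eef_rot: [-90.7, -0.2, -95.2]
contact_force: [-14.3, -8.6, 3.9]
gripper_width: 0.0599
```

Call:
servo_tool:
  steps:
    - [[-0.001, 0, 0, 0, 0, 0], [-0.0005, 0, 0, 0, 0, 0], [0, 0, 0, 0, 0, 0], [0, 0, 0, 0, 0, 0], [0, 0, 0, 0, 0, 0]]

```text
time_s: 13.5
tcp_pos: [0.6074, -0.0469, 0.0524]
eef_rot: [-90.8, -0.3, -95.2]
contact_force: [-11.6, -17.1, 2.5]
gripper_width: 0.0599
```

```bash
python3 look.py 7
```

```text
13.6 [ 0.60740159 -0.04688506  0.05231995] [-12.31987264 -16.08345204   2.39342338]
```

View pics/s7.png

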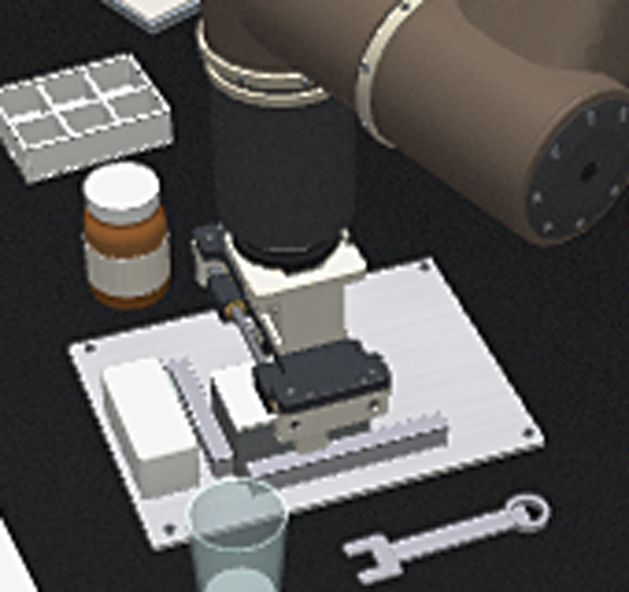

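View pics/t7.png

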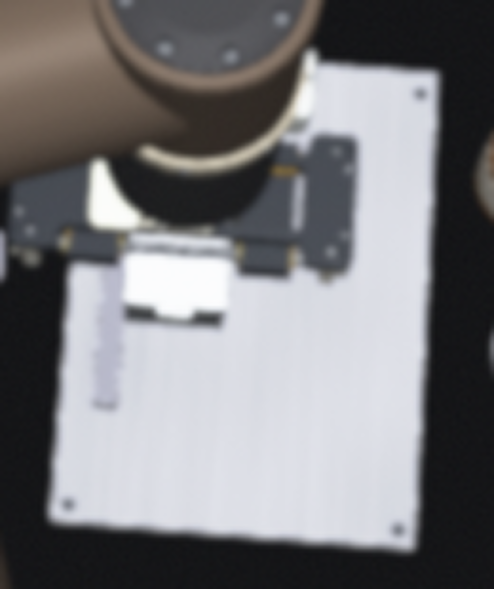

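```bash
python3 - <<'E'
from h import *
from plant import vision
t=vision.capture("top");s=vision.capture("scene");q=[.5584,-.0879,-.0901]
for p in [(-5,75,66),(-5,15,66)]:print("t",(proj(t,st(p,q))[0]-[290,170])*3.8)
for p in [(95,15,66),(95,75,66),(-5,75,66),(95,75,28),(95,15,28),(95,75,8)]:print("s",p,(proj(s,st(p,q))[0]-[220,120])*3.7)
a=vision.capture("scene")["img"][:,:,::-1][205:260,260:350]
cv2.imwrite("pics/s8.png",cv2.resize(a,None,fx=8,fy=8,interpolation=cv2.INTER_CUBIC))
E
```

```text
t [121.66949308 303.78249728]
t [223.15048739 311.40658748]
s (95, 15, 66) [209.15162922 367.6087663 ]
s (95, 75, 66) [236.49579944 422.8522948 ]
s (-5, 75, 66) [370.3514183 388.1037952]
s (95, 75, 28) [237.91854102 461.14730528]
s (95, 15, 28) [210.9992622  405.86261586]
s (95, 75, 8) [238.64775889 480.77518865]
```

View pics/s8.png

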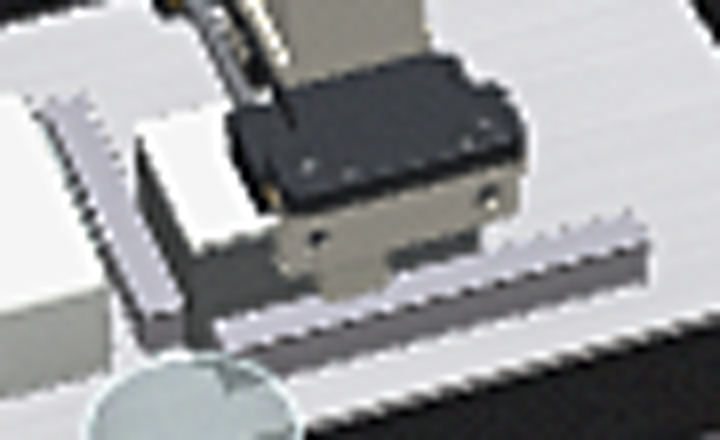

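Call:
servo_tool:
  steps:
    - [[0, 0, 0.0005, 0, 0, 0], [0, 0, 0, 0, 0, 0], [0, 0, 0, 0, 0, 0], [0, 0, 0, 0, 0, 0], [0, 0, 0, 0, 0, 0], [0, 0, 0, 0, 0, 0], [0, 0, 0, 0, 0, 0], [0, 0, 0, 0, 0, 0]]

```text
time_s: 14.55
tcp_pos: [0.6074, -0.0469, 0.0523]
eef_rot: [-90.8, -0.3, -95.3]
contact_force: [-13.9, -15.9, 4.2]
gripper_width: 0.0597
```

The position is steady and the case is pressed at roughly 12–17 N towards each stop. I'm handing in.

```bash
python3 - <<'E'
from plant import r,readout
print(r.close_job()); s=readout.get_state(); print(s["time_s"],s["tcp_pos"],s["contact_force"])
E
```

```text
the job is handed in; nothing more can be done
None
the job is handed in; nothing more can be done
```

I shut the case's lid, moved the case into the corner against both stops, and handed the job in at about 14.6 s with the arm still gripping and pressing. The hand-in gave no verdict.

- **Lid:** I pressed it down along its arc with the closed fingertips. The force peaked at about 29 N. Both pictures taken afterwards, with the arm clear, show the lid flat and shut. I did not measure the lid angle itself.
- **Case position:** I gripped it across y with 30 N, turned it parallel to the station and slid it on the plate to both stops. The gripper ended within about 1 mm of the seat I had worked out, and parallel within about 0.2°. The last pictures show the case flush with both stops.
- **Pressing force:** The wrist reads about 12 N towards the far stop and 17 N towards the left stop. Even after allowing for friction on the plate and along the stops, I estimate at least 3.5 N on the far stop and more on the left. These are estimates, because the contact forces on the stops cannot be read directly.
- **Tilt:** The tool leans about 0.8° (0.014 rad) under the push, which is inside the 0.04 rad limit. I could not measure the case's own tilt.
- **Bystanders:** None look moved in the close-up views, and I felt no unexpected contact. Those views cover only the area around the plate, and I did not measure the others again.

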